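# Gauge the gap under a clock movement's calendar plate

### The job

Measure the gap between the clock movement's front plate and the small calendar plate above it: pick up the taper gauge by its handle, lay its thin end lightly and flat on the front plate's ledge that faces the arm, and slide it squarely in under the calendar plate until it drags snugly between both plates, without forcing it. Finish while still holding the gauge by its handle at that depth, flat and square to the plate's edge, so that I can read it. Only the gauge may touch the movement; leave the other things on the bench alone.

Things in the scene. Friction and masses are not known exactly. Their poses are not given: they have to be found in the camera images.
- gauge: Loose steel taper gauge, 70 g, flat on the bench left or right of the movement. Black handle 60 long x 18 wide x 14 high, then a steel blade 90 x 14 that thins from 7.9 mm at the handle to 1.6 at the tip (0.07 mm per mm). Underside of handle and blade is one flat face. Origin: on it, under the handle's middle; x to the tip (at +120), z up. Starts with its tip away from the arm, within 25 degrees
- gauge_tip (a point): Middle of the gauge's tip edge, on the underface; axes as the gauge. At the start the sloping, finely lined face of the blade is up
- movement: Brass clock movement, dial side up, on a grey stand (140 x 170) fixed to the bench. Origin: on the bench under its centre; x points away from the arm, within 20 degrees. Brass plates 130 (x) x 150 (y) x 3 on corner pillars; the front plate is the upper one, its top face 87 above the bench. On the side facing the arm (-x) 25 mm of it lies bare as a ledge; the nearest nuts are at y = +-65
- mouth (a point): Point on the front plate's top face straight below the middle of the calendar plate's edge that faces the arm (x = -40, y = 0, z = 87 in the movement's frame), 25 mm in from the front plate's own edge. Axes as the movement: x points into the gap, z up
- calendar_plate: Small brass plate 80 (x) x 110 (y) x 3 on four 7 mm posts (x = +-34, y = +-47) over the front plate, rigid; wheels and an arbor on top to 22 above its underside. Origin: centre of its underside; axes as the movement. The gap below it is empty between the posts, 3.4 to 5.6 high, new each time: the gauge drags at 26 to 57 depth. Push then grows about 2 N per mm; 4 to 10 N is snug
- screwdriver: Bystander: screwdriver with a wooden handle, 170 long, lying on the other side of the movement from the gauge. Origin: under its middle.
- loupe: Bystander: black eye loupe, 34 diameter, 30 high, behind the work on the left. Origin: centre of its underside.
- can: Bystander: yellow spray can, 52 diameter, 155 high, standing behind the work on the right. Origin: centre of its underside.
Things that resemble listed ones, but are neither listed nor needed, are in the scene too. Several things look just like the gauge: the one meant starts farthest to the robot's right.

How it is judged (in metres and radians):
On the way, in this order (a step that is already met when the one before it is completed fails the run):
1. the gauge is picked up in the gripper, clear of the bench (height (world z) of gauge above 0.05 m and contact force between the fingers and gauge above 1 N), for 0.2 s.
2. its thin end goes in under the calendar plate from the ledge facing the arm (x of gauge_tip in the frame of mouth between 0.003 and 0.022 m and z of gauge_tip in the frame of mouth between -0.002 and 0.005 m and y of gauge_tip in the frame of mouth between -0.035 and 0.035 m).
At the end, for the whole second after the job is handed in: The gauge is held still in the fingers (over 2 N), its tip 22 to 66 mm in under the calendar plate from the ledge side, within 35 mm of the middle, square to the edge within 8 degrees, level within 2.3 degrees, and bears on both the calendar plate and the front plate with 1 to 25 N each (x of gauge_tip in the frame of mouth between 0.022 and 0.066 m and y of gauge_tip in the frame of mouth between -0.035 and 0.035 m and angle between the x axis of gauge and the x axis of mouth, either way round below 0.14 rad and angle between gauge's own z axis and vertical below 0.04 rad and contact force between gauge and calendar_plate between 1 and 25 N and contact force between gauge and movement between 1 and 25 N and contact force between the fingers and gauge above 2 N and linear speed of gauge below 0.01 m/s); the arm keeps its last pose, push and grip.
It fails at once if the gauge is forced (more than 40 N on a plate) (contact force between gauge and calendar_plate above 40 N or contact force between gauge and movement above 40 N).
It fails at once if the arm or gripper bumps the movement (contact force between any of the arm, the fingers and movement above 4 N or contact force between any of the arm, the fingers and calendar_plate above 4 N).
It fails at once if a bystander is disturbed (distance of any of screwdriver, loupe, can from where it was at the start of the episode above 0.02 m).
It also fails if it takes over 58 s, if anything falls off the work surface, if the arm or the gripper's body presses on something with over 40 N, if the wrist force passes 120 N, or if a joint passes its speed limit or range.

### The arm

A 6-joint arm with a two-finger parallel gripper is mounted at the origin on the work surface. World frame = base frame: x ahead of the robot, y to its left, z up, the work surface at z = 0. Lengths are in m, angles in degrees, forces in N, time in s.
With the tool pointing down it reaches from about 0.425 to 0.95 m from the base axis. Payload 14.7 kg.
Tool frame: the origin (TCP) lies midway between the tips of the shut fingers; the grasp point (between the pads) lies r.grasp_offset behind it (r.grasp_offset is the distance from the TCP to the grasp point, in m); z points along the fingers, x is the direction in which the jaws open and shut, and the axes are right-handed (so a half turn about z gives the same grasp; the last joint's range is limited). The gripper opens to 85 mm and grips with 20 to 120 N. Pads are 22 mm wide; open, the fingers measure 114 mm over their backs; the gripper's body (76 mm by 85 mm) begins 54 mm behind the grasp point. The pads swing forward as they close: fully open they stand 13 mm farther back than shut.
Start: joints at [73.591, 27.513, 91.461, -0, 61.026, -2.67], TCP at [0.154, 0.631, 0.231] pointing down, gripper open.
Joint ranges: [-157.49, 157.49], [-46.99, 117.5], [13.45, 153.17], [-89.5, 269.5], [5.16, 153.95], [-167.48, 167.48]. Speed limits (degrees/s): [108.29, 108.29, 136.94, 172.46, 172.46, 172.46].

### API

Orientations are given as a 3x3 rotation matrix whose columns are the frame's x, y, z axes.
In Python, from cell import r gives the robot as it stands.
- The arm moves only by the tool apply_moves, never from a script. Its argument "increments" is one flat list of numbers, 7 for each row, row after row: the closure, from -1 (fully open) to 1 (shut), then the shift along the world's x, y, z in mm, then the turn, a rotation vector about the world's x, y, z in degrees. In form: [jaw, x, y, z, wx, wy, wz, jaw, x, y, z, wx, wy, wz, ...]. A call has 1 to 20 rows; each row is the pose to reach, as a shift and turn from the pose commanded when the call began; what a row does not reach only later rows make up. A row lasts 1/10 s, in which the tool goes at most 50 mm and 8.59 degrees, less where a joint would pass 70% of its speed; a pose out of reach is approached as far as the arm can. A call with a gripper value outside its range is refused whole. The fingers move at their own pace and stop on an object; the grip force is fixed at half the most. Time passes only in rows, so rows that repeat a pose let the fingers close. It gives the time, the measured TCP pose, the force and the opening at its end, in the units of the state.
- r.get_obs(): the state, without advancing time (a new reading comes with each control period).
- r.capture(name): name is "scene" or "side" or "wrist"; returns (picture, depth): 480x640x3 uint8, blue, green, red; 480x640 float32, m along the optical axis (not along the pixel's ray), 0 where there is no reading.
- r.get_calibration(name): a dict with "mtx" (3x3 intrinsics, pixels), "R" (3x3) and "t" (3): a world point X has camera coordinates R X + t; the wrist camera has in their place "T_tool_cam" (4x4, takes a point from camera to tool coordinates, whose origin is the TCP and whose axes are the tool frame's). Camera axes: x right, y down, z forward; pixel columns grow to the right and rows downward; lengths in m; the calibration is good to about 2 mm. A picture is of the moment at which its call begins: read the wrist's pose just before it. get_calibration takes no time and is no camera call.
- r.finish_job(): hands the job in, once; it reports no verdict.
The state is a dict: "time": time; "q": joint angles; "qvel": joint speeds; "joint_torque": joint torques, N m; "tool_pos": TCP position; "eef_rot": TCP orientation; "ft_force": force on the tool from outside, world axes, zero at the start; "wrist_torque": the same for the moment, N m; "opening": opening from 0.0 (shut) to 1.0 (fully open).
Only numpy, scipy, OpenCV 4.12 (cv2) and the standard library are available. Lean on these libraries where they do the work, as an engineer would, in place of code of your own. Each camera call takes 0.05 s, during which the arm holds its last target.

## Working session

There is one attempt and no reset: what is moved stays moved. The work goes in short steps, Python scripts to look and compute and a tool call to move; the robot and the scene stay as the last step left them, time stands still between calls to the robot, and variables do not carry over. Pictures are saved under pics/ and viewed, and the job is handed in when it is done.

Besides the shell and the picture viewer there is one more tool, called after "Emit:" in YAML: its name, and indented under it one key for each argument. apply_moves: Moves the arm, as the interface text tells. Its arguments: {"type":"object","properties":{"increments":{"type":"array","items":{"type":"number"}}},"required":["increments"]}

```bash
ls; mkdir -p pics
python3 - <<'E'
from cell import r
import cv2,numpy as np
o=r.get_obs();print(o['time'],o['tool_pos'],o['eef_rot'],o['opening'],r.grasp_offset)
for n in ("scene","side","wrist"):
    o=r.get_obs()
    im,d=r.capture(n);cv2.imwrite(f"pics/{n}0.png",im);np.save(f"pics/{n}0.npy",d)
    c=r.get_calibration(n);print(n,{k:np.round(v,4).tolist() if hasattr(v,'shape') else v for k,v in c.items()})
E
```

```text
pics
0.0 [0.15421202 0.63100287 0.23066735] [[ 2.37475476e-01  9.71393470e-01 -3.54645382e-04]
 [ 9.71392755e-01 -2.37475732e-01 -1.17997287e-03]
 [-1.23043761e-03 -6.42853367e-05 -9.99999241e-01]] 0.9998577890917156 0.0187
scene {'mtx': [[557.9679, 0.0, 328.4651], [0.0, 557.9679, 233.7369], [0.0, 0.0, 1.0]], 'R': [[0.5226, 0.8526, 0.006], [0.655, -0.397, -0.643], [-0.5458, 0.34, -0.7659]], 't': [-0.2888, -0.3059, 1.5309]}
side {'mtx': [[445.6008, 0.0, 316.3558], [0.0, 445.6008, 237.0623], [0.0, 0.0, 1.0]], 'R': [[0.9883, -0.1523, 0.0088], [-0.1094, -0.748, -0.6546], [0.1063, 0.646, -0.7559]], 't': [-0.5197, 0.1318, 0.8342]}
wrist {'mtx': [[416.0652, 0.0, 314.5028], [0.0, 416.0652, 238.9745], [0.0, 0.0, 1.0]], 'T_tool_cam': [[1.0, 0.0016, -0.0006, 0.001], [-0.0013, 0.9467, 0.3222, -0.0827], [0.0011, -0.3222, 0.9467, -0.1413], [0.0, 0.0, 0.0, 1.0]]}
```

View pics/scene0.png

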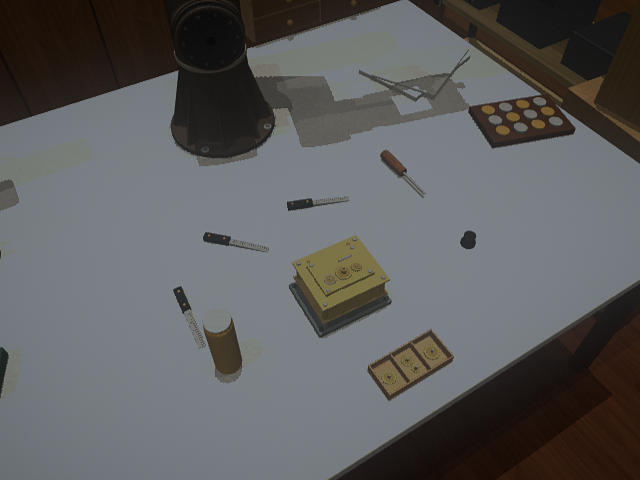

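View pics/side0.png

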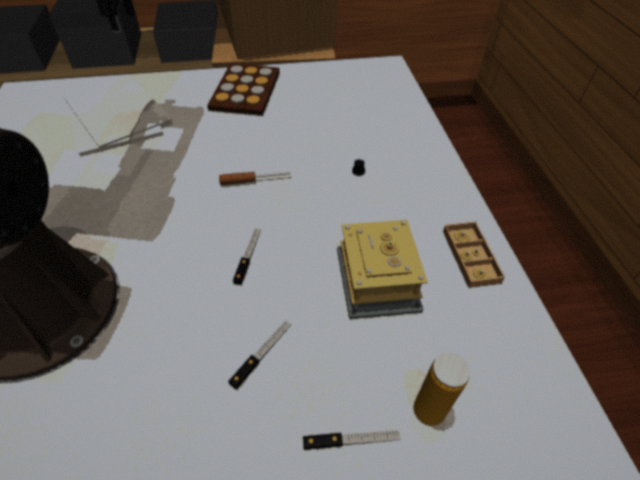

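View pics/wrist0.png

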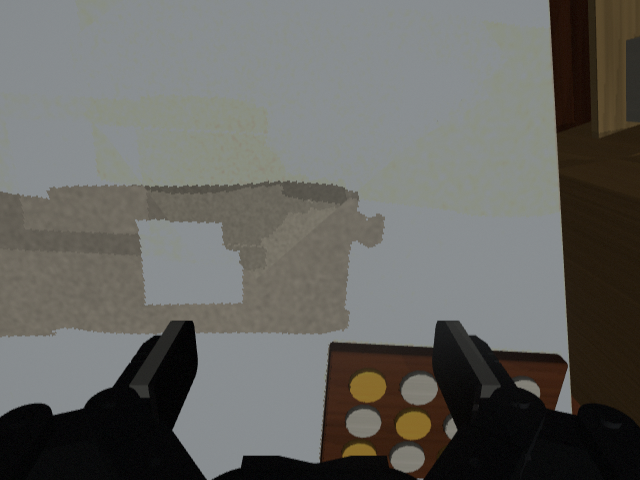

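The scene view shows three gauges. The one farthest right (most negative y) is at scene (190,317) and side (350,440). The movement is at scene (340,285), with the can near (222,340). Next I'll measure these.

```bash
cat > h.py <<'E'
import numpy as np,cv2
from cell import r
def cloud(n,d,obs=None):
    c=r.get_calibration(n);K=c['mtx'];v,u=np.mgrid[:480,:640]
    P=np.stack([(u-K[0,2])/K[0,0]*d,(v-K[1,2])/K[1,1]*d,d],-1)
    if n=='wrist':
        T=np.array(c['T_tool_cam']);P=P@T[:3,:3].T+T[:3,3]
        return P@np.array(obs['eef_rot']).T+np.array(obs['tool_pos'])
    return (P-np.array(c['t']))@np.array(c['R'])
def proj(n,X,obs=None):
    c=r.get_calibration(n);X=np.atleast_2d(X)
    if n=='wrist':
        T=np.array(c['T_tool_cam']);P=(X-np.array(obs['tool_pos']))@np.array(obs['eef_rot']);P=(P-T[:3,3])@T[:3,:3]
    else: P=X@np.array(c['R']).T+np.array(c['t'])
    p=P@c['mtx'].T;return p[:,:2]/p[:,2:]
def rect(xy):
    (c,s,a)=cv2.minAreaRect(xy.astype(np.float32)*1000);b=cv2.boxPoints((c,s,a));return np.round(c,1),np.round(s,1),a,np.round(b,1).tolist()
E
python3 - <<'E'
from h import *
for n in('scene','side'):
    d=np.load(f'pics/{n}0.npy');im=cv2.imread(f'pics/{n}0.png');W=cloud(n,d)
    pts={'scene':dict(gh=(182,300),gt=(202,345),g2=(217,239),g3=(300,205),can=(219,320),mv=(340,270)),'side':dict(gh=(322,441),gt=(397,435),g2=(243,373),g3=(240,272),can=(450,370),mv=(380,250))}[n]
    for k,(u,v) in pts.items(): print(n,k,np.round(W[v,u],4))
    z=W[...,2];ok=d>0
    x0,y0=W[pts['gh'][1],pts['gh'][0],:2]
    # gauge region
    near=ok&(abs(W[...,0]-x0-0.04)<.12)&(abs(W[...,1]-y0)<.07)
    h=near&(z>.004)&(z<.03)&(im.max(2)<70)
    print('handle',h.sum(),rect(W[h][:,:2]),np.median(z[h]))
    x1,y1=W[pts['mv'][1],pts['mv'][0],:2]
    nm=ok&(abs(W[...,0]-x1)<.13)&(abs(W[...,1]-y1)<.13)
    for lo,hi in((.08,.091),(.091,.1),(.1,.12),(.07,.12)):
        m=nm&(z>lo)&(z<hi)
        if m.sum()>5: print(lo,hi,m.sum(),rect(W[m][:,:2]),np.median(z[m]))
E
```

```text
scene gh [ 0.496  -0.3168  0.0143]
scene gt [ 0.6057 -0.3221  0.0024]
scene g2 [ 0.3823 -0.1884  0.0117]
scene g3 [0.3872 0.0224 0.0105]
scene can [ 0.6665 -0.2897  0.1533]
scene mv [ 0.6505 -0.0342  0.0979]
handle 208 (array([ 489.9, -316.4]), array([17.3, 59.9]), 86.81085968017578, [[459.5, -323.3999938964844], [519.2999877929688, -326.70001220703125], [520.2999877929688, -309.3999938964844], [460.5, -306.1000061035156]]) 0.0130215890333566
0.08 0.091 2271 (array([644.2, -29.8]), array([152.1, 134.2]), 87.21641540527344, [[573.5, -102.5], [707.5, -109.0], [714.9000244140625, 42.900001525878906], [580.9000244140625, 49.400001525878906]]) 0.08654257818415845
0.091 0.1 1804 (array([643.2, -28.9]), array([135.5, 120.4]), 87.76362609863281, [[580.4000244140625, -94.30000305175781], [700.7000122070312, -99.0], [706.0, 36.400001525878906], [585.7000122070312, 41.099998474121094]]) 0.09444100437270889
0.1 0.12 37 (array([656.9, -29.1]), array([23.7, 68.5]), 4.494089126586914, [[642.4000244140625, 4.199999809265137], [647.7999877929688, -64.0999984741211], [671.2999877929688, -62.2999992370
[... 970 characters left out ...]
 2043 (array([642. , -31.2]), array([128.7, 114.5]), 87.05673217773438, [[581.5, -92.5], [695.9000244140625, -98.30000305175781], [702.5, 30.100000381469727], [588.0999755859375, 36.0]]) 0.09388711460240881
0.1 0.12 26 (array([651.7, -36.3]), array([18.8, 10.3]), 75.40013885498047, [[644.4000244140625, -44.099998474121094], [654.2999877929688, -46.70000076293945], [659.0999755859375, -28.5], [649.0999755859375, -25.899999618530273]]) 0.10578859996036641
0.07 0.12 4596 (array([642.9, -29.8]), array([152.3, 131. ]), 87.25508880615234, [[573.7999877929688, -102.69999694824219], [704.7000122070312, -109.0], [712.0, 43.20000076293945], [581.0999755859375, 49.400001525878906]]) 0.08788695879157714
```

Both cameras agree:
- **Movement:** centre about (643, -30), yaw about -2.8°.
- **Gauge:** handle centre about (490, -316), yaw about -3°.

I'll swing round at constant radius and height.

Emit:
apply_moves:
  increments: [-1,350,-300,30,0,0,5,-1,350,-300,30,0,0,5,-1,350,-300,30,0,0,5,-1,350,-300,30,0,0,5,-1,350,-300,30,0,0,5,-1,350,-300,30,0,0,5,-1,350,-300,30,0,0,5,-1,350,-300,30,0,0,5,-1,350,-300,30,0,0,5,-1,350,-300,30,0,0,5,-1,350,-600,30,0,0,10,-1,350,-600,30,0,0,10,-1,350,-600,30,0,0,10,-1,350,-600,30,0,0,10,-1,350,-600,30,0,0,10,-1,350,-600,30,0,0,10]

```text
time: 1.75
tool_pos: [0.5038, 0.0299, 0.2613]
eef_rot: [[0.065, 0.998, -0.0], [0.998, -0.065, 0.0], [0.0, -0.0, -1.0]]
ft_force: [1.0, 0.2, 0.4]
opening: 1.005
```

Emit:
apply_moves:
  increments: [-1,-20,-347,0,0,0,0.5,-1,-20,-347,0,0,0,0.5,-1,-20,-347,0,0,0,0.5,-1,-20,-347,0,0,0,0.5,-1,-20,-347,0,0,0,0.5,-1,-20,-347,0,0,0,0.5,-1,-20,-347,0,0,0,0.5,-1,-20,-347,-60,0,0,0.5,-1,-20,-347,-60,0,0,0.5,-1,-20,-347,-60,0,0,0.5,-1,-20,-347,-60,0,0,0.5]

```text
time: 2.85
tool_pos: [0.485, -0.3148, 0.2024]
eef_rot: [[0.055, 0.998, 0.0], [0.998, -0.055, -0.0], [-0.0, 0.0, -1.0]]
ft_force: [0.1, 0.4, 0.6]
opening: 0.996
```

Run:
```python
from h import *
o=r.get_obs();print(o['time'],o['tool_pos'],o['eef_rot'],o['q'])
im,d=r.capture('wrist');cv2.imwrite('pics/w1.png',im);np.save('pics/w1.npy',d)
W=cloud('wrist',d,o);z=W[...,2]
near=(d>0)&(abs(W[...,0]-.53)<.12)&(abs(W[...,1]+.317)<.04)
h=near&(z>.009)&(z<.02)
print(h.sum(),rect(W[h][:,:2]),np.median(z[h]))
b=near&(z>.003)&(z<.03)
print(rect(W[b][:,:2]))
print(proj('wrist',[[.49,-.3165,.014],[.61,-.323,.002]],o))
```

```text
2.85 [ 0.48496819 -0.31484745  0.20237823] [[ 5.53466028e-02  9.98467151e-01  3.20376720e-04]
 [ 9.98467200e-01 -5.53465808e-02 -7.73214533e-05]
 [-5.94711751e-05  3.24165127e-04 -9.99999946e-01]] [-3.60006482e+01  2.35834510e+01  1.02881189e+02  8.96173749e-03
  5.35179057e+01 -1.22833228e+02]
1811 (array([ 552.4, -303.1]), array([192.6,  36.8]), 4.876062393188477, [[454.8999938964844, -293.0], [458.0, -329.6000061035156], [649.9000244140625, -313.20001220703125], [646.7999877929688, -276.6000061035156]]) 0.012502304109307028
(array([ 552.4, -310.3]), array([192. ,  39.6]), 8.445972442626953, [[454.6000061035156, -304.79998779296875], [460.3999938964844, -343.8999938964844], [650.2999877929688, -315.70001220703125], [644.5, -276.6000061035156]])
[[311.94013895 210.50946728]
 [312.27786035 331.28029078]]
```

View pics/w1.png

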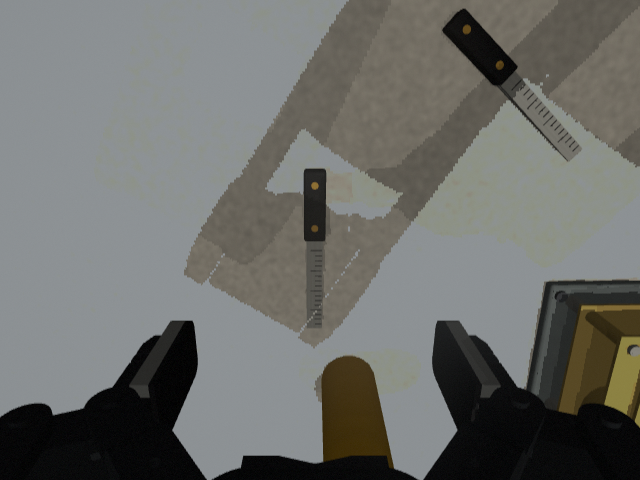

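The wrist view shows the handle spanning u 304–326, v 169–241, with the tip at about (315,327). It lies almost parallel to the tool's y axis.

```bash
cat >> h.py <<'E'
def ray(n,u,v,z,obs=None):
    c=r.get_calibration(n);p=np.linalg.solve(c['mtx'],[u,v,1.])
    if n=='wrist':
        T=np.array(c['T_tool_cam']);E=np.array(obs['eef_rot']);d=E@T[:3,:3]@p;o=E@T[:3,3]+np.array(obs['tool_pos'])
    else:
        R=np.array(c['R']);d=R.T@p;o=-R.T@np.array(c['t'])
    return o+d*(z-o[2])/d[2]
E
python3 - <<'E'
from h import *
im=cv2.imread('pics/w1.png');cv2.imwrite('pics/w1z.png',cv2.resize(im[160:340,270:360],None,fx=3.3,fy=3.3,interpolation=0))
o=r.get_obs()
d=np.load('pics/w1.npy');W=cloud('wrist',d,o)
m=np.zeros(d.shape,bool);m[165:246,298:332]=True
h=m&(im.max(2)<60);h|=False
ys,xs=np.where(h);print(rect(np.c_[xs,ys]/1000.))
for u,v,z in((315,169,.014),(315,241,.014),(315,327.5,.0016),(304,205,.014),(326,205,.014)):print(u,v,ray('wrist',u,v,z,o).round(4))
E
```

```text
(array([314.5, 204.5]), array([71., 21.]), 90.0, [[304.0, 169.0], [325.0, 169.0], [325.0, 240.0], [304.0, 240.0]])
315 169 [ 0.4569 -0.3126  0.014 ]
315 241 [ 0.5172 -0.3158  0.014 ]
315 327.5 [ 0.6073 -0.3206  0.0016]
304 205 [ 0.4857 -0.3231  0.014 ]
326 205 [ 0.4867 -0.3052  0.014 ]
```

View pics/w1z.png

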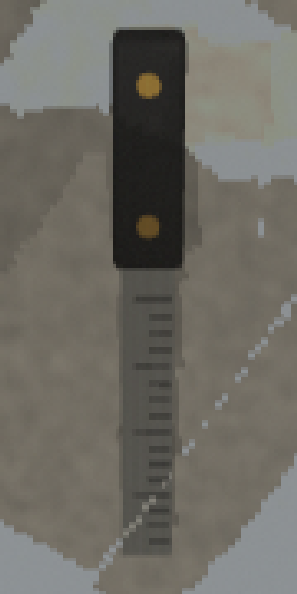

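The handle centre is (487, -314), 2 mm from the TCP, so I can go straight down and close.

Emit:
apply_moves:
  increments: [-1,2,0.5,-50,0,0,0,-1,2,0.5,-100,0,0,0,-1,2,0.5,-150,0,0,0,-1,2,0.5,-180,0,0,0,-1,2,0.5,-198,0,0,0,-1,2,0.5,-198,0,0,0,1,2,0.5,-198,0,0,0,1,2,0.5,-198,0,0,0,1,2,0.5,-198,0,0,0,1,2,0.5,-198,0,0,0,1,2,0.5,-198,0,0,0,1,2,0.5,-198,0,0,0,1,2,0.5,-198,0,0,0,1,2,0.5,-198,0,0,0,1,2,0.5,-198,0,0,0,1,2,0.5,-198,0,0,0]

```text
time: 4.5
tool_pos: [0.4867, -0.3154, 0.0043]
eef_rot: [[0.057, 0.998, 0.001], [0.998, -0.057, -0.001], [-0.001, 0.001, -1.0]]
ft_force: [-2.1, 1.7, 14.7]
opening: 0.192
```

Run:
```python
from h import *
o=r.get_obs();print(o['time'],o['tool_pos'],o['ft_force'],o['opening'])
im,d=r.capture('wrist');cv2.imwrite('pics/w2.png',im)
```

```text
4.5 [ 0.48674371 -0.31541788  0.00430424] [-2.1451776   1.69026265 14.65543921] 0.19180682279519864
```

View pics/w2.png

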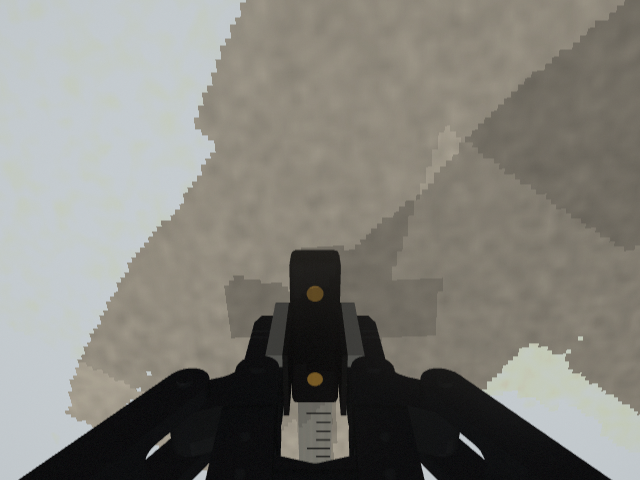

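It's gripped with an opening of 0.19. I'll lift, back away from the can, and move to a standoff in front of the ledge.

Emit:
apply_moves:
  increments: [1,0,0,20,0,0,0,1,0,0,60,0,0,0,1,-20,0,100,0,0,0,1,-44,20,130,0,0,0,1,-44,60,130,0,0,0,1,-44,100,130,0,0,0,1,-44,140,130,0,0,0,1,-44,180,130,0,0,0.5,1,-44,220,130,0,0,0.5,1,-44,260,130,0,0,0.5,1,-44,285,130,0,0,0.5,1,-44,295,130,0,0,0.5,1,-44,295,130,0,0,0.5,1,-44,295,130,0,0,0.5,1,-44,295,130,0,0,0.5,1,-44,295,130,0,0,0.5]

```text
time: 6.15
tool_pos: [0.4424, -0.021, 0.1333]
eef_rot: [[0.049, 0.999, 0.0], [0.999, -0.049, -0.0], [-0.0, 0.0, -1.0]]
ft_force: [1.1, 0.2, -1.7]
opening: 0.187
```

Run:
```python
from h import *
o=r.get_obs();print(o['time'],o['tool_pos'],o['eef_rot'],o['ft_force'],o['opening'])
for n in('scene','side','wrist'):
    im,d=r.capture(n);cv2.imwrite(f'pics/{n}3.png',im);np.save(f'pics/{n}3.npy',d)
    if n!='wrist':
        p=proj(n,[[.6035,-.028,.087],[.6435,-.03,.095]]).astype(int);print(p)
        u,v=p[0];cv2.imwrite(f'pics/{n}3z.png',cv2.resize(im[max(v-75,0):v+75,u-120:u+80],None,fx=4,fy=4,interpolation=cv2.INTER_CUBIC))
```

```text
6.15 [ 0.44244181 -0.02099699  0.13328389] [[ 4.91395374e-02  9.98791922e-01  4.11513974e-05]
 [ 9.98791921e-01 -4.91395343e-02 -7.20841833e-05]
 [-6.99749396e-05  4.46438667e-05 -9.99999997e-01]] [ 1.0797261   0.18562217 -1.6584774 ] 0.1867583326979064
[[330 255]
 [339 267]]
[[361 253]
 [383 248]]
```

View pics/scene3z.png

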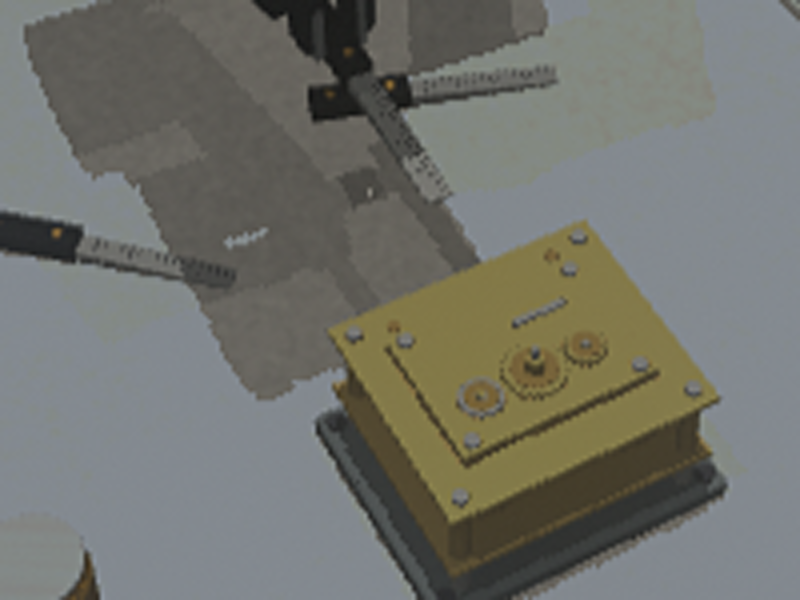

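View pics/side3z.png

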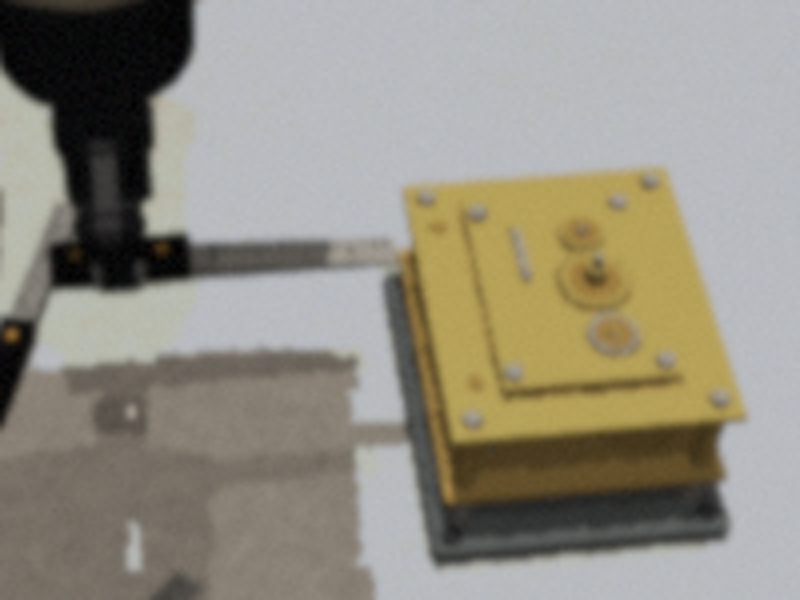

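View pics/wrist3.png

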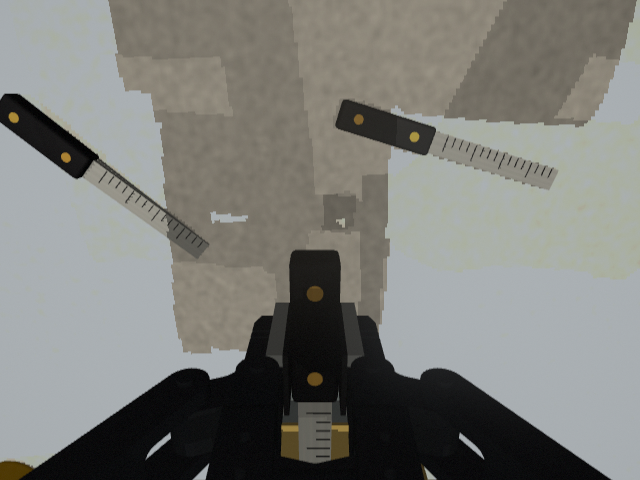

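The scene and side crops show the gauge held straight, its tip about 15 mm short of the ledge edge. I'll check the tip height and the plate corners numerically.

```bash
python3 - <<'E'
from h import *
C={'scene':[(292.5,262),(356.3,235.5),(389.5,280),(323,310)],'side':[(353.5,288.8),(341.8,224.8),(407.3,220),(427.3,282.3)]}
for n in C:
    P=np.array([ray(n,u,v,.087) for u,v in C[n]])
    c=P.mean(0);e=(P[3]+P[2]-P[0]-P[1])/2;f=(P[1]+P[2]-P[0]-P[3])/2
    print(n,c.round(4),np.linalg.norm(e),np.linalg.norm(f),np.degrees([np.arctan2(e[1],e[0]),np.arctan2(-f[0],f[1])]))
    d=np.load(f'pics/{n}3.npy');W=cloud(n,d);x=W[...,0];y=W[...,1];z=W[...,2]
    m=(d>0)&(x>.47)&(x<.58)&(abs(y+.026)<.03)&(z>.11)&(z<.15)
    p=W[m];print(m.sum(),p.min(0),p.max(0))
    for a in np.arange(.48,.57,.01):
        s=p[abs(p[:,0]-a)<.006]
        if len(s)>2: print(round(a,3),len(s),s.mean(0).round(4))
o=r.get_obs();T=o['tool_pos'];e=o['eef_rot'][:,1]
for k in('scene','side'): print(k,proj(k,[T+e*.1205+np.array([0,0,-.004])]))
E
python3 - <<'E'
import cv2
im=cv2.imread('pics/scene3.png');cv2.imwrite('pics/s3a.png',cv2.resize(im[180:250,270:350],None,fx=8,fy=8,interpolation=0))
im=cv2.imread('pics/side3.png');cv2.imwrite('pics/s3b.png',cv2.resize(im[215:275,250:350],None,fx=8,fy=8,interpolation=0))
E
```

```text
scene [ 0.646 -0.03   0.087] 0.12806718720264734 0.14686248746458247 [-2.86478302 -3.35132009]
296 [ 0.47013647 -0.03481329  0.12617354] [ 0.56370962 -0.01501394  0.14280235]
0.48 43 [ 0.4789 -0.0244  0.1357]
0.49 33 [ 0.4904 -0.025   0.1344]
0.5 35 [ 0.4999 -0.0252  0.1336]
0.51 34 [ 0.5101 -0.0259  0.1334]
0.52 35 [ 0.52   -0.0261  0.1331]
0.53 37 [ 0.5302 -0.0266  0.132 ]
0.54 34 [ 0.54   -0.0268  0.1314]
0.55 37 [ 0.5502 -0.0269  0.1307]
0.56 30 [ 0.5588 -0.0278  0.1302]
side [ 0.6425 -0.0308  0.087 ] 0.1294873850856346 0.1488751794143019 [-2.53543329 -3.0758769 ]
422 [ 0.47011727 -0.03532976  0.12644424] [ 0.5616266  -0.01489401  0.14298832]
0.48 63 [ 0.4798 -0.0252  0.1343]
0.49 61 [ 0.4898 -0.026   0.1338]
0.5 57 [ 0.5    -0.0261  0.1332]
0.51 55 [ 0.5099 -0.0268  0.1325]
0.52 49 [ 0.5202 -0.0268  0.1324]
0.53 56 [ 0.5298 -0.0267  0.1315]
0.54 51 [ 0.5399 -0.027   0.1308]
0.55 48 [ 0.5502 -0.0275  0.1301]
0.56 32 [ 0.5579 -0.0278  0.1295]
scene [[320.17754517 228.78020918]]
side [[340.16016647 240.16994878]]
```

View pics/s3a.png

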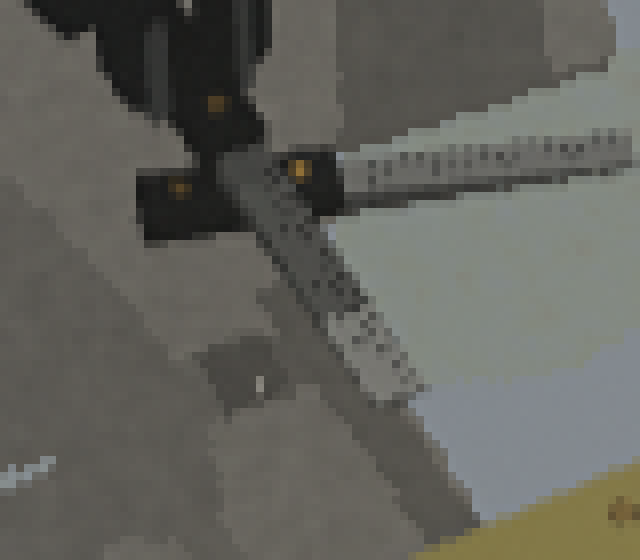

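View pics/s3b.png

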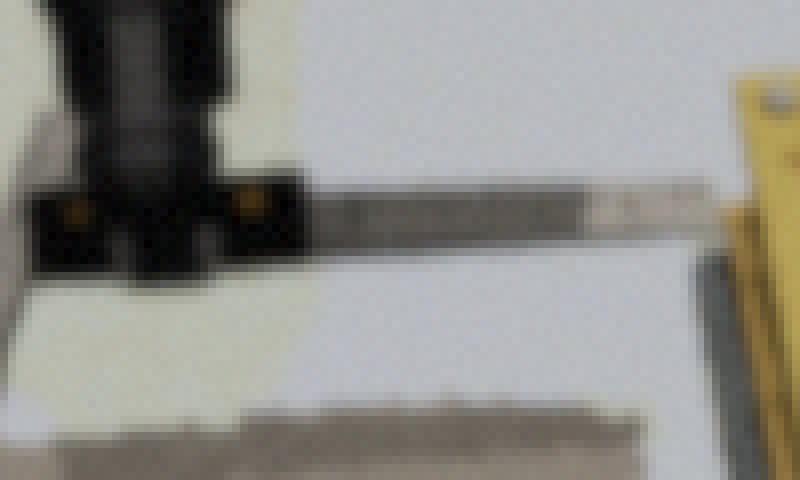

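The blade slope reads about 0.065, so it's level. The tip is at roughly (563, -27, 128), as expected. Mouth is at about (604, -28, 87), yaw -2.9°. Now I'll move over the ledge, a few mm above it.

Emit:
apply_moves:
  increments: [1,10,-0.5,0,0,0,0,1,20,-1,-5,0,0,0,1,30,-1.5,-15,0,0,0,1,32,-1.6,-25,0,0,0,1,32,-1.6,-33,0,0,0,1,32,-1.6,-36,0,0,0,1,32,-1.6,-36,0,0,0,1,32,-1.6,-36,0,0,0,1,32,-1.6,-36,0,0,0]

```text
time: 7.2
tool_pos: [0.4744, -0.0217, 0.0976]
eef_rot: [[0.048, 0.999, 0.0], [0.999, -0.048, -0.0], [-0.0, 0.0, -1.0]]
ft_force: [-0.6, 0.0, 0.3]
opening: 0.188
```

```bash
cat > look.py <<'E'
from h import *
import sys
t=sys.argv[1]
o=r.get_obs();print(o['time'],o['tool_pos'].round(5) if hasattr(o['tool_pos'],'round') else o['tool_pos'],np.round(o['ft_force'],2),np.round(o['wrist_torque'],2),o['opening'])
T=np.array(o['tool_pos']);e=np.array(o['eef_rot'])[:,1]
M=np.array([.604,-.0284,.087]);a=np.radians(-2.9);d=T+e*.1205+[0,0,-.0043]-M
print('tip in mouth mm',1000*(d[0]*np.cos(a)+d[1]*np.sin(a)),1000*(-d[0]*np.sin(a)+d[1]*np.cos(a)),1000*d[2])
for n,(v,u) in dict(scene=(205,280),side=(205,300)).items():
    im,dd=r.capture(n);np.save(f'pics/{n}{t}.npy',dd)
    cv2.imwrite(f'pics/{n}{t}.png',cv2.resize(im[v:v+80,u:u+110],None,fx=7,fy=7,interpolation=0))
E
python3 look.py 4
```

```text
7.2 [ 0.47443 -0.02168  0.09762] [-0.6   0.02  0.28] [-0.01  0.11  0.02] 0.18831420996667392
tip in mouth mm -9.2487871650177 0.49659382755950393 6.376765058281345
```

View pics/scene4.png

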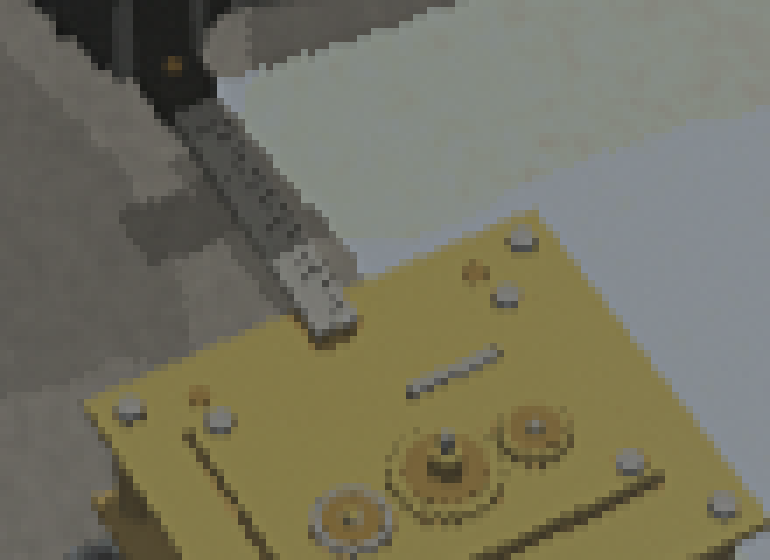

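View pics/side4.png

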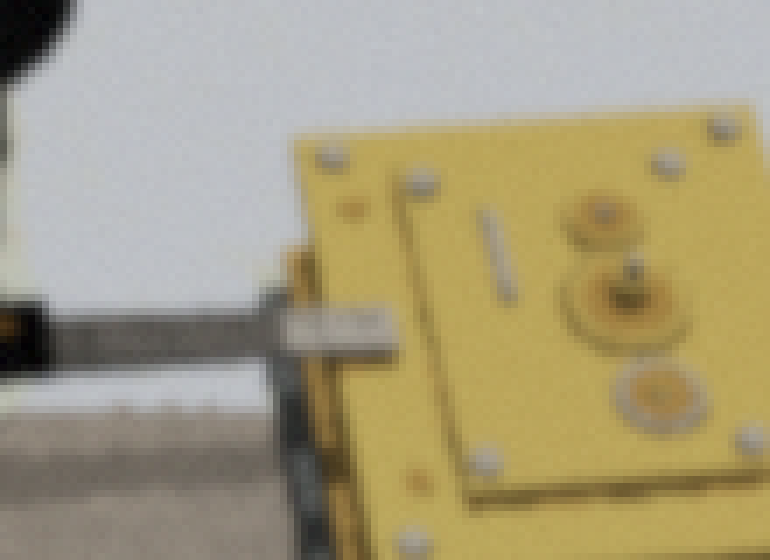

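Both views show the tip over the ledge, short of the calendar plate's edge and centred. Lowering in small steps to feel for contact.

Emit:
apply_moves:
  increments: [1,0,0,-1,0,0,0,1,0,0,-2,0,0,0,1,0,0,-3,0,0,0,1,0,0,-4,0,0,0,1,0,0,-4.5,0,0,0,1,0,0,-4.5,0,0,0,1,0,0,-4.5,0,0,0]

```text
time: 8.0
tool_pos: [0.4743, -0.0217, 0.0928]
eef_rot: [[0.048, 0.999, -0.0], [0.999, -0.048, 0.0], [0.0, -0.0, -1.0]]
ft_force: [0.2, -0.6, -0.3]
opening: 0.189
```

Emit:
apply_moves:
  increments: [1,0,0,-0.5,0,0,0,1,0,0,-0.5,0,0,0,1,0,0,-0.5,0,0,0]

```text
time: 8.3
tool_pos: [0.4743, -0.0217, 0.0923]
eef_rot: [[0.048, 0.999, -0.0], [0.999, -0.048, -0.0], [-0.0, -0.0, -1.0]]
ft_force: [0.2, 0.3, -1.1]
opening: 0.191
```

```bash
python3 look.py 5
```

```text
8.3 [ 0.47434 -0.02172  0.09229] [ 0.22  0.33 -1.07] [0.04 0.02 0.02] 0.19071900087930066
tip in mouth mm -9.335211804007054 0.44607393618021846 0.990159203501012
```

Emit:
apply_moves:
  increments: [1,0,0,-0.5,0,0,0,1,0,0,-0.5,0,0,0,1,0,0,-0.5,0,0,0]

```text
time: 8.7
tool_pos: [0.4743, -0.0217, 0.0918]
eef_rot: [[0.048, 0.999, -0.0], [0.999, -0.048, -0.0], [-0.0, -0.0, -1.0]]
ft_force: [0.0, 0.6, -0.5]
opening: 0.187
```

Emit:
apply_moves:
  increments: [1,0,0,-0.3,0,0,0,1,0,0,-0.3,0,0,0,1,0,0,-0.3,0,0,0]

```text
time: 9.0
tool_pos: [0.4744, -0.0217, 0.0915]
eef_rot: [[0.048, 0.999, 0.0], [0.999, -0.048, -0.0], [-0.0, 0.0, -1.0]]
ft_force: [-0.8, -0.2, -0.8]
opening: 0.188
```

```bash
python3 look.py 6
```

```text
9.0 [ 0.47438 -0.0217   0.09151] [-0.83 -0.23 -0.84] [ 0.02  0.07 -0.01] 0.18810837250241236
tip in mouth mm -9.296785605540663 0.4680448577860911 0.2206361452479766
```

View pics/side6.png

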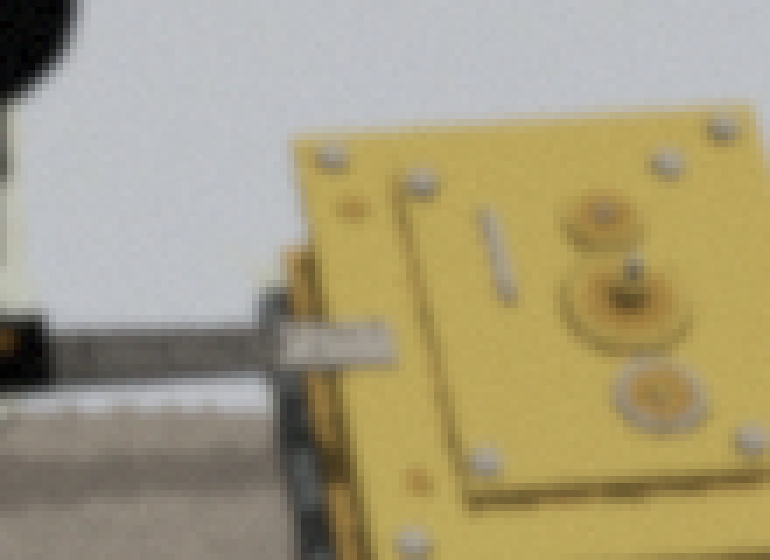

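Emit:
apply_moves:
  increments: [1,0,0,-0.3,0,0,0,1,0,0,-0.3,0,0,0,1,0,0,-0.3,0,0,0]

```text
time: 9.4
tool_pos: [0.4744, -0.0217, 0.0912]
eef_rot: [[0.048, 0.999, 0.0], [0.999, -0.048, -0.0], [-0.0, 0.0, -1.0]]
ft_force: [-0.1, 0.3, -0.4]
opening: 0.187
```

```bash
python3 look.py 7
```

```text
9.4 [ 0.47435 -0.02172  0.09119] [-0.06  0.33 -0.36] [-0.01 -0.01 -0.  ] 0.1872075630342431
tip in mouth mm -9.319778276226984 0.4493964425023528 -0.10395425817609494
```

Emit:
apply_moves:
  increments: [1,0,0,-0.3,0,0,0,1,0,0,-0.3,0,0,0,1,0,0,-0.3,0,0,0]

```text
time: 9.8
tool_pos: [0.4744, -0.0217, 0.0909]
eef_rot: [[0.048, 0.999, -0.0], [0.999, -0.048, -0.0], [-0.0, -0.0, -1.0]]
ft_force: [-1.4, 0.1, 0.3]
opening: 0.185
```

```bash
python3 look.py 8
```

```text
9.8 [ 0.47436 -0.02171  0.0909 ] [-1.35  0.12  0.27] [ 0.03 -0.04 -0.02] 0.18508362706081294
tip in mouth mm -9.317588841443328 0.46656097943252217 -0.4030456509662439
```

Emit:
apply_moves:
  increments: [1,0,0,-0.3,0,0,0,1,0,0,-0.3,0,0,0,1,0,0,-0.3,0,0,0]

```text
time: 10.2
tool_pos: [0.4743, -0.0217, 0.0906]
eef_rot: [[0.048, 0.999, -0.0], [0.999, -0.048, -0.0], [-0.0, -0.0, -1.0]]
ft_force: [-0.5, 0.4, 1.1]
opening: 0.186
```

```bash
python3 look.py 9
```

```text
10.2 [ 0.47431 -0.0217   0.09058] [-0.53  0.42  1.09] [-0.03  0.02 -0.01] 0.18612821768188062
tip in mouth mm -9.359176264671106 0.4718860979019043 -0.7257748587465723
```

Emit:
apply_moves:
  increments: [1,0,0,-0.3,0,0,0,1,0,0,-0.3,0,0,0,1,0,0,-0.3,0,0,0]

```text
time: 10.6
tool_pos: [0.4743, -0.0217, 0.0903]
eef_rot: [[0.048, 0.999, -0.0], [0.999, -0.048, 0.0], [-0.0, -0.0, -1.0]]
ft_force: [-1.0, 0.4, 0.9]
opening: 0.191
```

```bash
python3 look.py 10
```

```text
10.6 [ 0.4743  -0.02169  0.09026] [-0.97  0.39  0.87] [-0.02  0.06  0.03] 0.19145125541426353
tip in mouth mm -9.378113407695006 0.48076162235827286 -1.0623017903188259
```

Fz has risen about 1.7 N since z≈0.091, so it's lightly down on the ledge. Sliding in, square to the edge.

Emit:
apply_moves:
  increments: [1,2,-0.1,0,0,0,0,1,4,-0.2,0,0,0,0,1,6,-0.3,0,0,0,0,1,8,-0.4,0,0,0,0,1,10,-0.5,0,0,0,0,1,12,-0.6,0,0,0,0,1,14,-0.7,0,0,0,0,1,16,-0.8,0,0,0,0,1,18,-0.9,0,0,0,0,1,20,-1,0,0,0,0,1,20,-1,0,0,0,0]

```text
time: 11.8
tool_pos: [0.4949, -0.0227, 0.0904]
eef_rot: [[0.048, 0.999, 0.001], [0.999, -0.048, -0.0], [-0.0, 0.001, -1.0]]
ft_force: [1.2, 0.2, 1.4]
opening: 0.185
```

```bash
python3 look.py 11
```

```text
11.8 [ 0.49487 -0.02274  0.09035] [1.16 0.25 1.45] [-0.01 -0.29 -0.02] 0.1852498496436867
tip in mouth mm 11.218556258375614 0.46888091820749006 -0.8720628819909038
```

View pics/side11.png

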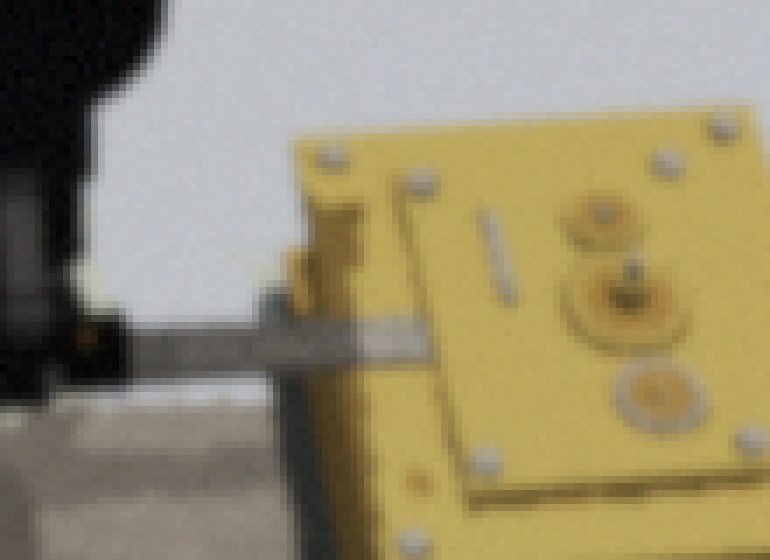

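View pics/scene11.png

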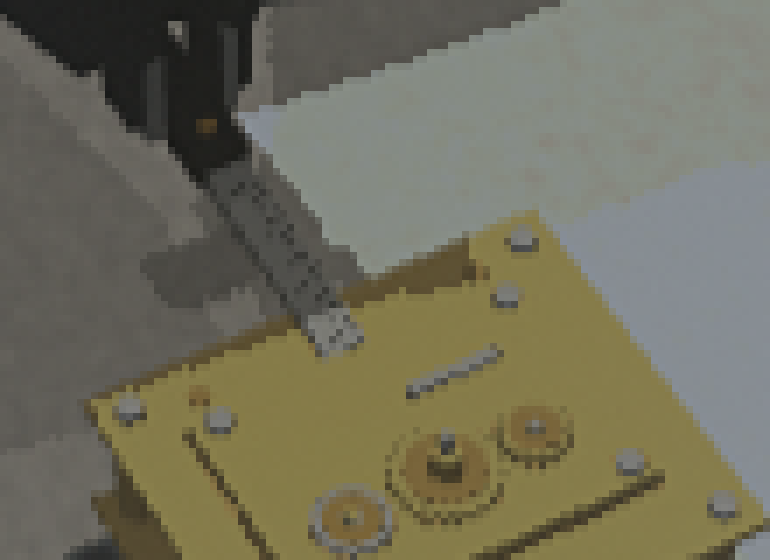

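The calendar plate's edge now covers the tip by about 11 mm. Going on in short steps while watching Fx.

Emit:
apply_moves:
  increments: [1,2,-0.1,0,0,0,0,1,4,-0.2,0,0,0,0,1,6,-0.3,0,0,0,0,1,8,-0.4,0,0,0,0,1,10,-0.5,0,0,0,0,1,10,-0.5,0,0,0,0]

```text
time: 12.5
tool_pos: [0.5048, -0.0232, 0.0903]
eef_rot: [[0.048, 0.999, 0.0], [0.999, -0.048, -0.0], [-0.0, 0.0, -1.0]]
ft_force: [-0.6, 0.2, 2.0]
opening: 0.191
```

Emit:
apply_moves:
  increments: [1,1,-0.05,0,0,0,0,1,2,-0.1,0,0,0,0,1,3,-0.15,0,0,0,0,1,3,-0.15,0,0,0,0]

```text
time: 12.9
tool_pos: [0.5075, -0.0233, 0.0903]
eef_rot: [[0.048, 0.999, 0.0], [0.999, -0.048, 0.0], [0.0, 0.0, -1.0]]
ft_force: [-2.3, 0.7, 2.6]
opening: 0.187
```

```bash
python3 look.py 12
```

```text
12.9 [ 0.50752 -0.02334  0.09031] [-2.28  0.73  2.59] [-0.01  0.01 -0.04] 0.18672183566343004
tip in mouth mm 23.885405807116804 0.5116507986766095 -0.9717010952790539
```

Emit:
apply_moves:
  increments: [1,1,-0.05,0,0,0,0,1,2,-0.1,0,0,0,0,1,3,-0.15,0,0,0,0,1,3,-0.15,0,0,0,0,1,3,-0.15,0,0,0,0]

```text
time: 13.5
tool_pos: [0.5106, -0.0235, 0.0903]
eef_rot: [[0.048, 0.999, 0.0], [0.999, -0.048, -0.0], [-0.0, 0.0, -1.0]]
ft_force: [-1.0, 0.7, 3.5]
opening: 0.19
```

Emit:
apply_moves:
  increments: [1,1,-0.05,0,0,0,0,1,2,-0.1,0,0,0,0,1,2,-0.1,0,0,0,0,1,2,-0.1,0,0,0,0]

```text
time: 13.9
tool_pos: [0.5125, -0.0236, 0.0903]
eef_rot: [[0.048, 0.999, 0.0], [0.999, -0.048, -0.0], [-0.0, 0.0, -1.0]]
ft_force: [-2.0, 0.1, 3.1]
opening: 0.185
```

```bash
python3 look.py 13
```

```text
13.9 [ 0.51251 -0.0236   0.09032] [-2.    0.08  3.12] [0.01 0.08 0.01] 0.18502574239403408
tip in mouth mm 28.88461745002726 0.511877057453847 -0.952251733183182
```

Emit:
apply_moves:
  increments: [1,1,-0.05,0.1,0,0,0,1,2,-0.1,0.2,0,0,0,1,2,-0.1,0.2,0,0,0,1,2,-0.1,0.2,0,0,0]

```text
time: 14.4
tool_pos: [0.5145, -0.0237, 0.0905]
eef_rot: [[0.048, 0.999, 0.0], [0.999, -0.048, -0.0], [-0.0, 0.0, -1.0]]
ft_force: [-0.9, 1.4, 2.8]
opening: 0.186
```

Emit:
apply_moves:
  increments: [1,1,-0.05,0,0,0,0,1,2,-0.1,0,0,0,0,1,2,-0.1,0,0,0,0,1,2,-0.1,0,0,0,0]

```text
time: 14.8
tool_pos: [0.5165, -0.0238, 0.0905]
eef_rot: [[0.048, 0.999, 0.0], [0.999, -0.048, -0.0], [-0.0, 0.0, -1.0]]
ft_force: [-0.5, 0.4, 2.9]
opening: 0.191
```

Emit:
apply_moves:
  increments: [1,1,-0.05,0,0,0,0,1,2,-0.1,0,0,0,0,1,2,-0.1,0,0,0,0,1,2,-0.1,0,0,0,0]

```text
time: 15.2
tool_pos: [0.5185, -0.0239, 0.0905]
eef_rot: [[0.048, 0.999, 0.0], [0.999, -0.048, -0.0], [-0.0, 0.0, -1.0]]
ft_force: [-1.7, 0.3, 4.3]
opening: 0.188
```

```bash
python3 look.py 14
```

```text
15.2 [ 0.51853 -0.02393  0.09053] [-1.7   0.27  4.33] [-0.01  0.05  0.01] 0.18835226886038858
tip in mouth mm 34.91715696596598 0.48798168800274067 -0.7341244657012719
```

View pics/side14.png

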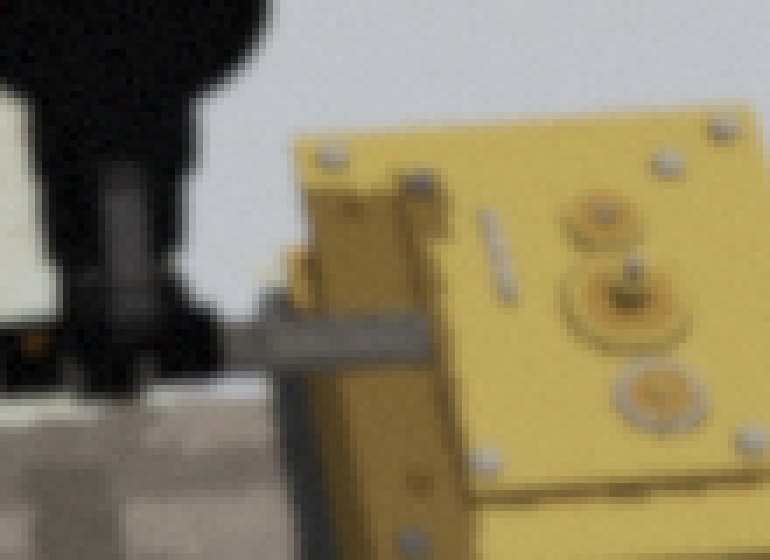

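View pics/scene14.png

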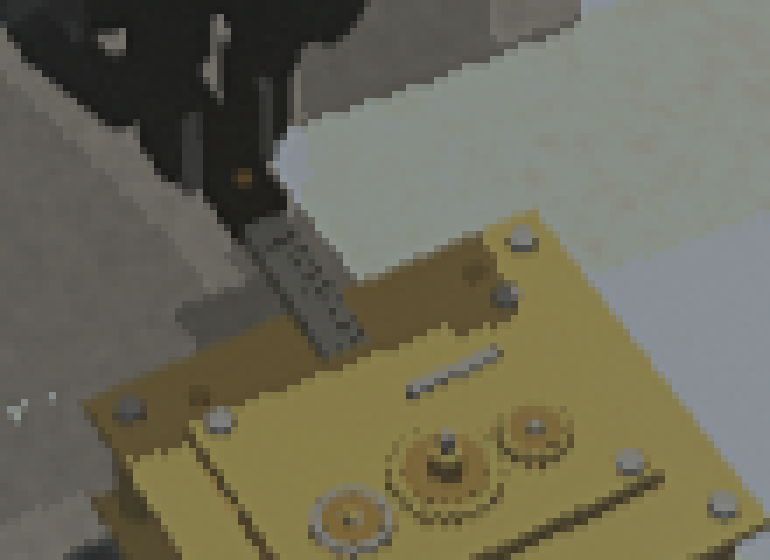

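It's square and flat, about 35 mm in, with no drag yet. I'll ease the downward load a little and keep going.

Emit:
apply_moves:
  increments: [1,1,-0.05,0.2,0,0,0,1,2,-0.1,0.3,0,0,0,1,2,-0.1,0.3,0,0,0,1,2,-0.1,0.3,0,0,0]

```text
time: 15.7
tool_pos: [0.5205, -0.024, 0.0908]
eef_rot: [[0.048, 0.999, 0.0], [0.999, -0.048, -0.0], [-0.0, 0.0, -1.0]]
ft_force: [-1.9, 0.3, 2.5]
opening: 0.185
```

Emit:
apply_moves:
  increments: [1,1,-0.05,0,0,0,0,1,2,-0.1,0,0,0,0,1,2,-0.1,0,0,0,0,1,2,-0.1,0,0,0,0]

```text
time: 16.1
tool_pos: [0.5216, -0.024, 0.0906]
eef_rot: [[0.048, 0.999, -0.002], [0.999, -0.048, 0.0], [0.0, -0.002, -1.0]]
ft_force: [-5.1, 0.8, 6.0]
opening: 0.187
```

Emit:
apply_moves:
  increments: [1,1,-0.05,0,0,0,0,1,2,-0.1,0,0,0,0,1,2,-0.1,0,0,0,0,1,2,-0.1,0,0,0,0]

```text
time: 16.5
tool_pos: [0.5218, -0.024, 0.0903]
eef_rot: [[0.048, 0.999, -0.005], [0.999, -0.048, 0.0], [0.0, -0.005, -1.0]]
ft_force: [-14.3, -0.0, 9.0]
opening: 0.186
```

```bash
python3 look.py 15
```

```text
16.5 [ 0.52178 -0.024    0.09032] [-14.31  -0.02   9.01] [-0.02  2.    0.03] 0.1860164759591115
tip in mouth mm 38.16113821067353 0.5818711451820435 -1.5609486934527599
```

Drag sets in at about 37 mm depth, with Fx at -14 N. That's above the snug range, so I'll ease the push back.

Emit:
apply_moves:
  increments: [1,-0.5,0.02,0.1,0,0,0,1,-1,0.05,0.1,0,0,0,1,-1,0.05,0.1,0,0,0,1,-1,0.05,0.1,0,0,0]

```text
time: 17.0
tool_pos: [0.5218, -0.024, 0.0906]
eef_rot: [[0.048, 0.999, -0.003], [0.999, -0.048, 0.0], [0.0, -0.003, -1.0]]
ft_force: [-9.3, 1.1, 6.6]
opening: 0.184
```

```bash
python3 look.py 16
```

```text
17.0 [ 0.52177 -0.02401  0.09058] [-9.33  1.08  6.58] [0.01 1.36 0.02] 0.18377989911774603
tip in mouth mm 38.149668272081854 0.5677059073659864 -1.080612433974351
```

Still a bit high once the downward load is included. Easing slightly more on both axes.

Emit:
apply_moves:
  increments: [1,-0.3,0.01,0.2,0,0,0,1,-0.6,0.03,0.4,0,0,0,1,-0.6,0.03,0.4,0,0,0,1,-0.6,0.03,0.4,0,0,0,1,-0.6,0.03,0.4,0,0,0]

```text
time: 17.6
tool_pos: [0.5229, -0.0241, 0.0913]
eef_rot: [[0.048, 0.999, 0.0], [0.999, -0.048, -0.0], [-0.0, 0.0, -1.0]]
ft_force: [-1.3, 0.6, 1.6]
opening: 0.186
```

```bash
python3 look.py 17
python3 - <<'E'
from h import *
for i in range(4):
    o=r.get_obs();print(np.round(o['ft_force'],2),np.round(o['wrist_torque'],2),o['time']);r.capture('wrist')
E
```

```text
17.6 [ 0.52292 -0.02413  0.09128] [-1.33  0.58  1.58] [ 0.04  0.19 -0.  ] 0.1864413959544837
tip in mouth mm 39.311238392109516 0.4923052735683877 0.011073761176830232
[-1.66  0.17  1.16] [ 0.05  0.22 -0.01] 17.7
[-0.78 -0.23  1.16] [0.03 0.15 0.  ] 17.75
[-0.22  0.11  1.32] [-0.04  0.15  0.05] 17.8
[-1.22 -0.99  0.53] [0.02 0.11 0.02] 17.85
```

View pics/side17.png

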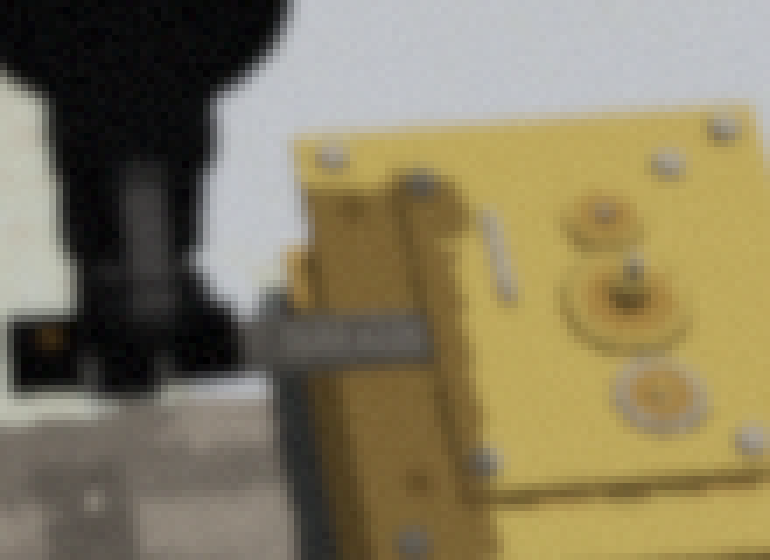

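View pics/scene17.png

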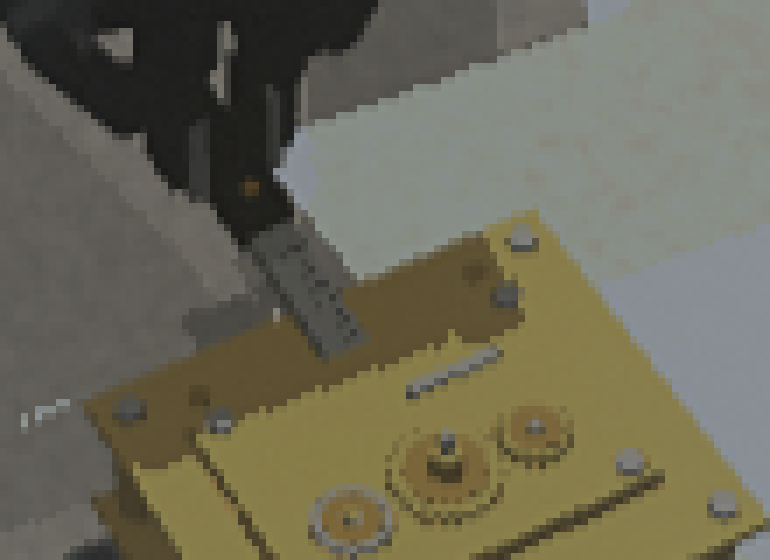

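Raising it freed a slight nose-up bind caused by the downward load. The gauge is level again with light forces, so I'll keep sliding gently to the true snug depth.

Emit:
apply_moves:
  increments: [1,0.5,-0.02,0,0,0,0,1,1,-0.05,0,0,0,0,1,1,-0.05,0,0,0,0,1,1,-0.05,0,0,0,0]

```text
time: 18.3
tool_pos: [0.5235, -0.0242, 0.0912]
eef_rot: [[0.048, 0.999, -0.001], [0.999, -0.048, 0.0], [0.0, -0.001, -1.0]]
ft_force: [-3.5, -0.0, 2.4]
opening: 0.189
```

```bash
python3 look.py 18
```

```text
18.3 [ 0.52346 -0.02415  0.09123] [-3.48 -0.01  2.4 ] [0.04 0.63 0.02] 0.1891537238593202
tip in mouth mm 39.84986081441409 0.5038232116381365 -0.13876175299798454
```

Emit:
apply_moves:
  increments: [1,0.5,-0.02,0,0,0,0,1,1,-0.05,0,0,0,0,1,1,-0.05,0,0,0,0,1,1,-0.05,0,0,0,0]

```text
time: 18.8
tool_pos: [0.5242, -0.0242, 0.0912]
eef_rot: [[0.048, 0.999, -0.001], [0.999, -0.048, 0.0], [0.0, -0.001, -1.0]]
ft_force: [-7.4, 0.5, 3.1]
opening: 0.185
```

```bash
python3 look.py 19
```

```text
18.8 [ 0.52415 -0.02417  0.09118] [-7.42  0.51  3.12] [0.02 1.05 0.  ] 0.18486452591018315
tip in mouth mm 40.540208405528986 0.5218323138852805 -0.2552366643077397
```

Fx is -7.4 N, inside the snug range. I'll trim the down-load slightly.

Emit:
apply_moves:
  increments: [1,0,0,0.1,0,0,0,1,0,0,0.2,0,0,0,1,0,0,0.2,0,0,0,1,0,0,0.2,0,0,0,1,0,0,0.2,0,0,0]

```text
time: 19.4
tool_pos: [0.5244, -0.0242, 0.0913]
eef_rot: [[0.048, 0.999, -0.001], [0.999, -0.048, 0.0], [0.0, -0.001, -1.0]]
ft_force: [-5.0, 0.3, 0.5]
opening: 0.19
```

```bash
python3 look.py 20;python3 - <<'E'
from h import *
F=[]
for i in range(8):
    o=r.get_obs();F.append(np.r_[o['ft_force'],o['wrist_torque']]);r.capture('wrist')
print(np.mean(F,0).round(2),np.std(F,0).round(2))
E
```

```text
19.4 [ 0.52437 -0.02416  0.09134] [-5.03  0.29  0.52] [0.03 0.83 0.03] 0.18958364850572848
tip in mouth mm 40.75745093602887 0.5466938567610173 -0.05308445332648237
[-5.51  0.22  0.5   0.03  0.85  0.  ] [0.29 0.66 0.34 0.03 0.02 0.03]
```

Steady readings: Fx is -5.5 N (snug) and Fz about 0.5 N. One last visual check for level, squareness and bystanders.

Run:
```python
from h import *
o=r.get_obs();print(o['time'],np.round(o['ft_force'],2),o['opening'],np.round(o['eef_rot'],4).tolist())
for n in('scene','side'):
    im,d=r.capture(n);cv2.imwrite(f'pics/{n}F.png',im)
    W=cloud(n,d);x,y,z=W[...,0],W[...,1],W[...,2]
    m=(d>0)&(x>.558)&(x<.597)&(abs(y+.027)<.0055)&(z>.085)&(z<.1)
    A=np.c_[x[m],y[m],np.ones(m.sum())];s=np.linalg.lstsq(A,z[m],rcond=None)[0];print(n,m.sum(),'slope x,y',s[:2],'expected -0.07 flat')
```

```text
19.9 [-4.25  1.62  0.62] 0.18877933701515268 [[0.0478, 0.9989, -0.0008], [0.9989, -0.0478, 0.0001], [0.0, -0.0008, -1.0]]
scene 89 slope x,y [-0.07242044 -0.01154228] expected -0.07 flat
side 111 slope x,y [-0.06397691  0.07555247] expected -0.07 flat
```

View pics/sceneF.png

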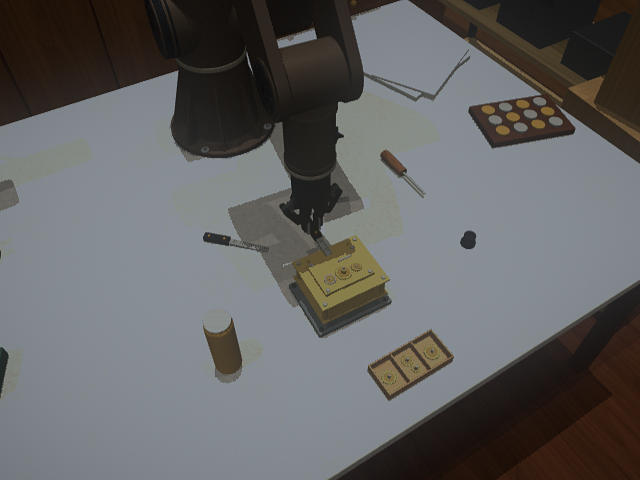

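View pics/sideF.png

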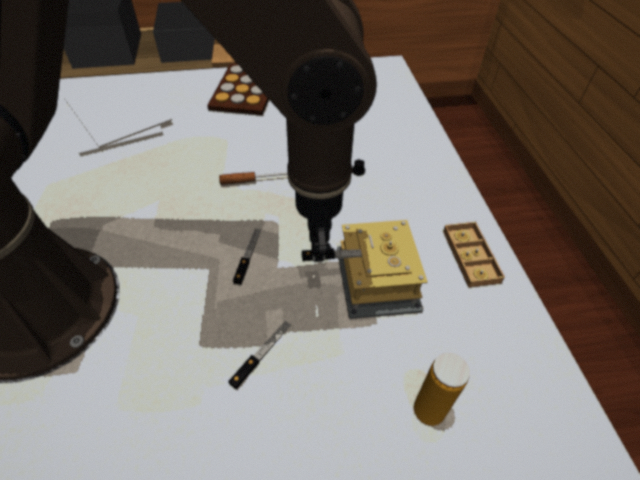

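Both views show the gauge square and level under the calendar plate, with the bystanders where they started. Handing in.

```bash
python3 -c "
from cell import r
print(r.finish_job());o=r.get_obs();print(o['time'],o['ft_force'],o['opening'])"
```

```text
the job is handed in; nothing more can be done
None
the job is handed in; nothing more can be done
```

The gauge is snug under the calendar plate and still held by its handle. I picked up the right-most gauge, laid its tip on the ledge and slid it in squarely. It now sits about 40 mm deep by my estimate, which would make the gap roughly 4.4 mm. I handed it in at about 20 s.

**Last checks:**
- **Push:** a steady 5.5 N or so into the gap, averaged over eight readings, with about 0.5 N vertical. This is inside the 4–10 N snug range. I could only infer the force on each plate from these wrist readings.
- **Position:** the tool is square to the plate's edge within about 0.2° and tilted about 0.05°, and the tip is about 0.5 mm off the middle.
- **Level:** the blade's top face slopes -0.072 and -0.064 in the two cameras, against -0.07 for a flat gauge. The side camera's sideways slope (0.076) disagreed with the scene camera's (-0.012). I put that down to edge noise on the narrow blade and did not resolve it.
- **Bystanders:** the screwdriver, loupe and can look unmoved in both views.

**One wobble on the way:** at about 37–38 mm the push briefly rose to 14 N. I think I was pressing down too much and the tip bound slightly nose-up. I backed off and raised the handle a little, the bind freed, and I went on to the true snug depth.

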